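# Bring the blue target into the bench camera's mirror and hold it there

### The job

The bench camera looks through a sprung swivel mirror, and the red line shows where it is looking after the mirror. Take the mirror's upright orange grip post between the fingers, turn the mirror until the line of sight falls squarely on the blue target, and finish with the mirror still held there: do not let go, as it would spring back. Do not shift or tip the three targets or the brass weight and red plug standing nearby.

Things in the scene. Friction and masses are not known exactly. Their poses are not given: they have to be found in the camera images.
- station: Fixed mirror station: round aluminium foot plate 100 mm across and 8 mm thick, with a bar to a black camera (top 82 mm up) 115 mm from the mirror axis, in the direction 60 degrees clockwise (seen from above) from the station's +x. Origin on the mirror's upright axis, at the worktop. z up.
- mirror_head (a joint): Turn q of the mirror about the station's upright axis, rad: 0 at the rest stop, at most 1.2, counter-clockwise seen from above. The normal points q - 45 degrees from the station's +x, the lever with the grip post q + 135 degrees. A spring pulls back to 0: 0.4 Nm/rad x (q + 0.4), 1.5 N at the post at rest, 5 N at q = 0.9. Mirror 92 mm wide, top 105 mm up.
- grip_post: Upright round orange post with a thin black ring, 20 mm in diameter, on the end of the mirror's lever, 105 mm from the mirror axis: the handle. Origin on the post's axis 62 mm above the worktop; the graspable part goes from 36 to 88 mm above the worktop. It moves on a circle round the mirror axis as the mirror turns; the post is a sleeve that spins freely on its own axis.
- sight_line: The camera's line of sight after the mirror, shown as a thin red line on the worktop that starts at the mirror and ends 205 mm from the mirror axis. Not solid. Origin on the mirror axis, +x along the line of sight, z up. It points at angle 2q - 30 degrees from the station's +x, q being the mirror's turn: it turns twice as fast as the mirror, the same way round.
- target_blue: Loose target post: dark round foot 36 mm across and 8 mm thick, thin stem, blue drum 24 mm across from 42 to 78 mm up. Origin at the centre of the underside, so the drum's axis is straight above it. Stands 150 to 180 mm from the mirror axis; the three colours are mixed up among the three places. The one to bring into view.
- target_yellow: Loose target post: dark round foot 36 mm across and 8 mm thick, thin stem, yellow drum 24 mm across from 42 to 78 mm up. Origin at the centre of the underside, so the drum's axis is straight above it. Stands 150 to 180 mm from the mirror axis; the three colours are mixed up among the three places.
- target_green: Loose target post: dark round foot 36 mm across and 8 mm thick, thin stem, green drum 24 mm across from 42 to 78 mm up. Origin at the centre of the underside, so the drum's axis is straight above it. Stands 150 to 180 mm from the mirror axis; the three colours are mixed up among the three places.
- brass_weight: Loose brass weight with a knob on top, 45 mm across, 53 mm tall; origin under its centre. Leave alone.
- core_plug: Loose red round plastic core plug, 68 mm across, 28 mm tall; origin under its centre. Leave alone.

How it is judged:
By the outcome, as a careful person would: the job done as asked, in the order asked, and still so for the second after the job is handed in, while the arm keeps its last pose, push and grip.
It also fails if it takes over 32 s, if anything falls off the work surface, if the arm or the gripper's body presses on something with over 40 N, if the wrist force passes 120 N, or if a joint passes its speed limit or range.

### The arm

A 6-joint arm with a two-finger parallel gripper is mounted at the origin on a cart in front of the work surface, level with it; the furniture and walls round the work are solid. World frame = base frame: x ahead of the robot, y to its left, z up, the work surface at z = 0. Lengths are in m, angles in degrees, forces in N, time in s.
With the tool pointing down it reaches from about 0.25 to 0.725 m from the base axis. Payload 9.7 kg.
Tool frame: the origin (TCP) lies midway between the tips of the shut fingers; the grasp point (between the pads) lies 19 mm behind it; z points along the fingers, y is the line along which they close (so a half turn about z gives the same grasp; the last joint's range is limited). The gripper opens to 85 mm and grips with 20 to 120 N. Pads are 22 mm wide; open, the fingers measure 114 mm over their backs; the gripper's body (76 mm by 85 mm) begins 54 mm behind the grasp point. The pads swing forward as they close: fully open they stand 13 mm farther back than shut.
Start: joints at [-69.156, 4.979, 10.078, 95.1, 0, 90], TCP at [0.196, -0.514, 0.231] pointing down, gripper open.
Joint ranges: [-179.16, 179.16], [-48.56, 103.87], [-65.8, 70.77], [-126.05, 130.52], [-82.76, 87.17], [-180, 180]. Speed limits (degrees/s): [127.2, 127.2, 147.25, 180, 180, 180].

### API

Orientations are given as [roll, pitch, yaw] about the fixed x, y, z axes, in that order (R = Rz(yaw) Ry(pitch) Rx(roll)).
In Python, from workcell import bot gives the robot as it stands. The module is installed in compiled form; this text tells all that it offers.
- The arm moves only by the tool send_rows, never from a script. Its argument "moves" is one flat list of numbers, 7 for each row, row after row: the shift along the world's x, y, z normalised to -1 to 1, where 1 is 0.025 m, then the turn, a rotation vector about the world's x, y, z normalised to -1 to 1, where 1 is 0.15 rad, then the closure, from -1 (fully open) to 1 (shut), so that 0 is half open. A call has 1 to 8 rows; each row shifts and turns the commanded pose from where the row before left it; what a row does not reach is not made up. A row lasts 1/8 s, in which the tool goes at most 62.5 mm and 10.7 degrees, less where a joint would pass 70% of its speed; a pose out of reach is approached as far as the arm can. A call with a number of a shift or a turn outside -1 to 1 is refused whole. A call with a gripper value outside its range is refused whole. The fingers move at their own pace and stop on an object; "squeeze" is the grip in N (left out, the last holds). Time passes only in rows, so rows that do not move let the fingers close. It gives the time, the measured TCP pose, the force, the opening and the grip force at its end, in the units of the state.
- bot.get_obs(): the state, without advancing time (a new reading comes with each control period).
- bot.camera(name): name is "side" or "top" or "wrist"; returns a dict with "color" (384x512x3 uint8, red, green, blue), "camera_matrix" (3x3 intrinsics, pixels), "D" ([k1, k2, p1, p2, k3] as OpenCV has them; the pictures are not rectified), "R" (3x3) and "t" (3): a world point X has camera coordinates R X + t. Camera axes: x right, y down, z forward; pixel columns grow to the right and rows downward; lengths in m; the calibration is good to about 2 mm. A picture is of the moment at which its call begins. There is no depth.
- bot.job_done(): hands the job in; it is judged then, once.
Trained networks look in the newest picture that a camera, given by its name, has taken for a name from the list of things; names that differ only in an ending like _2 or _b are one class to them, and where a whole thing is asked for, a point or a joint stands for the part that bears it (a point fixed in the world has none). Each returns a list of dicts, best first, with "p" (0 to 1); they miss things now and then, are a little off and sometimes report something else, mostly with a low value. They report only what shows in the picture. A call takes as long as a camera call.
- bot.boxes_of(camera, query): "extent" ([left, top, right, bottom] in pixels, round what is visible of it).
- bot.trace(camera, query): "region" (384x512 bool, what is visible of it) and "extent" ([left, top, right, bottom] in pixels, round what is visible of it).
- bot.landmark_of(camera, query): "pixel" ([column, row] in pixels: a listed point, or the origin of a listed thing).
The state is a dict: "time": time; "q": joint angles; "qd": joint speeds; "joint_efforts": joint torques, N m; "ee_pos": TCP position; "tcp_rot": TCP orientation; "wrist_force": force on the tool from outside, world axes, zero at the start; "torque": the same for the moment, N m; "opening": finger opening in m; "grasp_force": force on a finger pad.
Only numpy, scipy, OpenCV 4.12 (cv2) and the standard library are available. Lean on these libraries where they do the work, as an engineer would, in place of code of your own. Each camera call takes 0.05 s, during which the arm holds its last target. There are 200 camera calls.

## Working session

There is one attempt and no reset: what is moved stays moved. The work goes in short steps, Python scripts to look and compute and a tool call to move; the robot and the scene stay as the last step left them, time stands still between calls to the robot, and variables do not carry over. Pictures are saved under pics/ and viewed, at most 10 in all, crops included, and the job is handed in when it is done.

Besides the shell and the picture viewer there is one more tool, called after "Emit:" as a command line: name --argument value ..., lists and objects as JSON in quotes. send_rows: Moves the arm, as the interface text tells. Its arguments: {"type":"object","properties":{"moves":{"type":"array"},"squeeze":{"type":"number"}},"required":["moves"]}

```bash
mkdir -p pics
cat > h.py <<'E'
import numpy as np, cv2
from workcell import bot
def ray(c,px):
    K=np.array(c["camera_matrix"]);D=np.array(c["D"],float)
    u=cv2.undistortPoints(np.array([[px]],float),K,D)[0,0]
    R=np.array(c["R"]);t=np.array(c["t"])
    return -R.T@t, R.T@np.array([u[0],u[1],1])
def atz(c,px,z):
    o,d=ray(c,px); return o+d*(z-o[2])/d[2]
E
python3 - <<'E'
from h import *
print(bot.get_obs())
N=[("station",0),("mirror_head",0.05),("grip_post",.062),("sight_line",0),("target_blue",0),("target_yellow",0),("target_green",0),("brass_weight",0),("core_plug",0)]
for cam in ["top","side"]:
    c=bot.camera(cam); cv2.imwrite(f"pics/{cam}0.png",c["color"][:,:,::-1])
    for n,z in N:
        for r in bot.landmark_of(cam,n)[:2]: print(cam,n,round(r["p"],2),np.round(r["pixel"],1),atz(c,r["pixel"],z).round(4))
E
```

```text
{'time': 0.0, 'q': array([-6.91557680e+01,  5.01206910e+00,  1.00322006e+01,  9.50995690e+01,
       -2.41761528e-03,  8.99998905e+01]), 'qd': array([-0.01437541, -0.03272065,  0.00452852,  0.06359116,  0.06042866,
        0.05074042]), 'joint_efforts': array([ 7.39480365e-04, -5.20386350e+01,  4.64807189e+01,  1.62585871e-02,
        1.77714778e-04, -1.08005474e-05]), 'ee_pos': array([ 0.19560835, -0.51378132,  0.23055359]), 'tcp_rot': array([-1.79920562e+02,  2.41746113e-03,  2.08443449e+01]), 'wrist_force': array([ 0.71067192, -0.74107237,  0.15126579]), 'torque': array([0.06414975, 0.02488033, 0.05982553]), 'grasp_force': 0.0, 'opening': 0.08548074808870099}
top station 0.63 [327.1 204.5] [ 0.5485 -0.1929  0.    ]Traceback (most recent call last):
  File "<stdin>", line 7, in <module>
ValueError: it knows: brass_weight, core_plug, grip_post, sight_line, station, target_blue, target_green, target_yellow
```

View pics/top0.png

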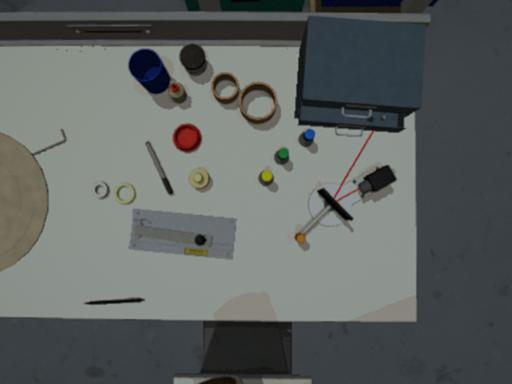

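The top view shows the mirror at about (333,204), the orange post at (300,238), and the red line running up and to the right. Blue is at (308,137) near the cabinet, green at (283,155) and yellow at (266,177).

Run:
```python
from h import *
N=[("station",0),("grip_post",.062),("sight_line",0),("target_blue",0),("target_yellow",0),("target_green",0),("brass_weight",0),("core_plug",0)]
for cam in ["top","side"]:
    c=bot.camera(cam); cv2.imwrite(f"pics/{cam}0.png",c["color"][:,:,::-1])
    print(cam, ray(c,[256,192]))
    for n,z in N:
        for r in bot.landmark_of(cam,n)[:2]: print(cam,n,round(r["p"],2),np.round(r["pixel"],1),atz(c,r["pixel"],z).round(4))
```

```text
top (array([ 0.53273399, -0.02343768,  1.04941532]), array([ 0.04141939, -0.00389489, -0.9992376 ]))
top station 0.68 [325.6 200.9] [ 0.5569 -0.1894  0.    ]
top grip_post 0.61 [302.  237.9] [ 0.4745 -0.1282  0.062 ]
top target_blue 0.46 [307.9 138.4] [ 0.7028 -0.148   0.    ]
top target_yellow 0.49 [263.1 179. ] [ 0.6067 -0.0438  0.    ]
top target_green 0.59 [282.5 154.7] [ 0.6639 -0.0887  0.    ]
top brass_weight 0.7 [202.4 175.9] [0.6128 0.0978 0.    ]
top core_plug 0.76 [187.  139.4] [ 0.6983  0.1352 -0.    ]
side (array([ 0.34631337, -0.78722756,  0.51753149]), array([ 0.25203181,  0.82123316, -0.51202721]))
side station 0.64 [270.1 264.1] [ 0.5553 -0.1963  0.    ]
side grip_post 0.77 [217.6 217.9] [ 0.481  -0.1235  0.062 ]
side target_blue 0.78 [335.  234.1] [ 0.7014 -0.1459  0.    ]
side target_yellow 0.73 [271.4 213.8] [ 0.6066 -0.0472  0.    ]
side target_green 0.6 [302.7 221.5] [ 0.6574 -0.0896  0.    ]
side brass_weight 0.56 [253.6 179. ] [0.6122 0.0994 0.    ]
```

View pics/side0.png

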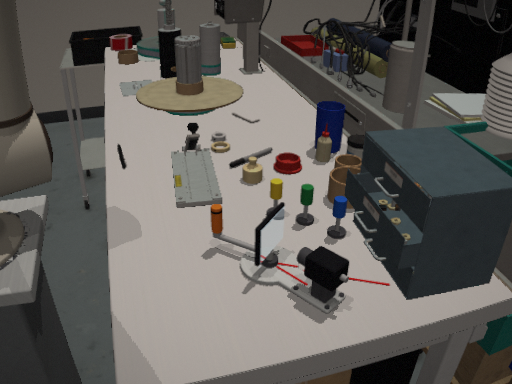

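The side view matches: orange post (217,218), mirror (270,240), blue (338,220). At rest the line passes well clear of blue. I'll move above the post and yaw so the fingers close tangentially.

Emit:
send_rows --moves '[0.7, 0.97, 0, 0, 0, -0.37, -1, 0.7, 0.97, 0, 0, 0, -0.37, -1, 0.7, 0.97, 0, 0, 0, -0.37, -1, 0.7, 0.97, 0, 0, 0, -0.37, -1, 0.7, 0.97, 0, 0, 0, -0.37, -1, 0.7, 0.97, 0, 0, 0, -0.37, -1, 0.7, 0.97, 0, 0, 0, -0.37, -1, 0.7, 0.97, 0, 0, 0, -0.37, -1]'

```text
time: 2.0
ee_pos: [0.3362, -0.3192, 0.2314]
tcp_rot: [180.0, -0.0, -4.7]
wrist_force: [0.4, -0.1, 0.3]
opening: 0.0854
grasp_force: 0.0
```

Emit:
send_rows --moves '[0.7, 0.97, 0, 0, 0, -0.37, -1, 0.7, 0.97, 0, 0, 0, -0.37, -1, 0.7, 0.97, 0, 0, 0, -0.37, -1, 0.7, 0.97, 0, 0, 0, -0.37, -1, 0.7, 0.97, 0, 0, 0, -0.37, -1, 0.7, 0.97, 0, 0, 0, -0.37, -1, 0.7, 0.97, 0, 0, 0, -0.37, -1, 0.7, 0.97, 0, 0, 0, -0.37, -1]'

```text
time: 3.0
ee_pos: [0.4474, -0.1899, 0.2313]
tcp_rot: [-176.9, 0.1, -24.8]
wrist_force: [-0.4, 0.2, -0.1]
opening: 0.0855
grasp_force: 0.0
```

Run:
```python
from h import *
c=bot.camera("wrist"); cv2.imwrite("pics/wrist1.png",c["color"][:,:,::-1])
o=bot.get_obs(); print(o["time"],o["ee_pos"],o["tcp_rot"],o["q"])
for n,z in [("station",0),("grip_post",.062),("target_blue",0)]:
    for r in bot.landmark_of("wrist",n)[:2]: print(n,round(r["p"],2),np.round(r["pixel"],1),atz(c,r["pixel"],z).round(4))
c=bot.camera("top")
for n,z in [("grip_post",.062)]:
    for r in bot.landmark_of("top",n)[:2]: print(n,round(r["p"],2),np.round(r["pixel"],1),atz(c,r["pixel"],z).round(4))
```

```text
3.05 [ 0.44766047 -0.19050494  0.23110598] [-1.76894979e+02  5.50642371e-02 -2.48385102e+01] [-24.87083938  -3.69251263   1.26069469  95.01002528   3.1049895
 179.96762328]
station 0.66 [233.6  71.5] [ 0.5497 -0.1995  0.    ]
grip_post 0.62 [188.4 176.9] [ 0.4734 -0.1217  0.062 ]
grip_post 0.68 [307.3 139.9] [ 0.6894 -0.1393  0.062 ]
grip_post 0.55 [297.1 237.3] [ 0.4757 -0.1176  0.062 ]
```

View pics/wrist1.png

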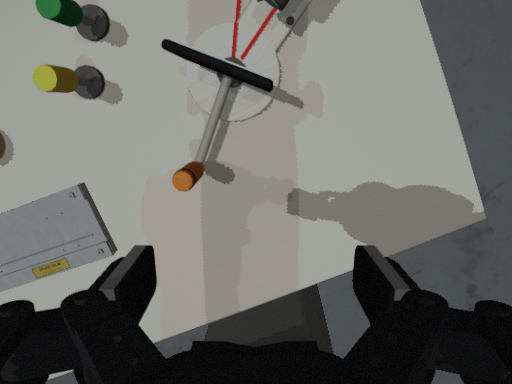

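The wrist view shows the post at about (188,176) with the mirror behind it, and nothing in the way. Joint 6 hit its limit, which left a slight roll, so I'll use yaw ≈ -3° instead and level the tool.

Emit:
send_rows --moves '[0.28, 0.66, 0, -0.08, 0.04, 0.64, -1, 0.28, 0.66, 0, -0.08, 0.04, 0.64, -1, 0.28, 0.66, 0, -0.08, 0.04, 0.64, -1, 0.28, 0.66, 0, -0.08, 0.04, 0.64, -1, 0, 0, -0.6, 0, 0, 0, -1, 0, 0, -0.6, 0, 0, 0, -1, 0, 0, -0.6, 0, 0, 0, -1, 0, 0, 0, 0, 0, 0, -1]'

```text
time: 4.3
ee_pos: [0.4744, -0.1236, 0.1847]
tcp_rot: [-180.0, 0.9, -2.7]
wrist_force: [0.1, -0.4, -0.2]
opening: 0.0852
grasp_force: 0.0
```

Run:
```python
from h import *
c=bot.camera("wrist"); cv2.imwrite("pics/wrist2.png",c["color"][:,:,::-1])
o=bot.get_obs(); print(o["time"],o["ee_pos"],o["tcp_rot"],o["q"])
for n,z in [("station",0),("grip_post",.062),("target_blue",0)]:
    for r in bot.landmark_of("wrist",n)[:2]: print(n,round(r["p"],2),np.round(r["pixel"],1),atz(c,r["pixel"],z).round(4))
p=o["ee_pos"].copy(); 
R,t,K=map(np.array,(c["R"],c["t"],c["camera_matrix"]))
for z in(.04,.062,.088):
  p[2]=z; print(z,cv2.projectPoints(p[None],cv2.Rodrigues(R)[0],t,K,np.array(c["D"],float))[0].ravel())
```

```text
4.35 [ 0.47478334 -0.12364467  0.185682  ] [-179.98018949    0.79800234   -2.71045975] [-1.45133833e+01 -3.04887062e+00 -3.12226197e+00  9.07117927e+01
 -1.43831399e-01  1.68198200e+02]
station 0.7 [329.4  85.2] [ 0.5494 -0.1974  0.    ]
station 0.66 [165.   26.5] [ 0.6074 -0.0489  0.    ]
grip_post 0.87 [253.4 180.2] [ 0.4764 -0.1227  0.062 ]
0.04 [254.60668193 175.87044859]
0.062 [254.63359747 182.07330232]
0.088 [254.67128168 190.76555727]
```

View pics/wrist2.png

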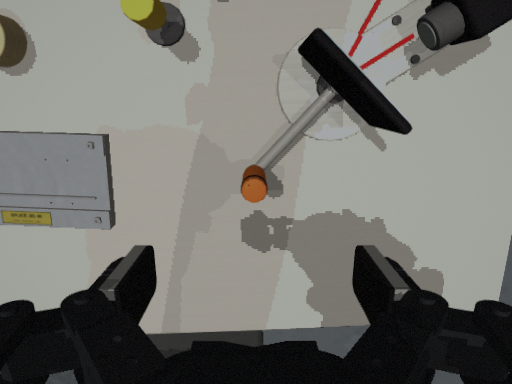

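The post at (254,180) is directly under the TCP (projected at 254,182). Next I descend and close.

Emit:
send_rows --moves '[0.04, 0, -0.92, 0, 0, 0, -1, 0, 0, -0.92, 0, 0, 0, -1, 0, 0, -0.92, 0, 0, 0, -1, 0, 0, -0.92, 0, 0, 0, -1, 0, 0, -0.92, 0, 0, 0, -1, 0, 0, -0.92, 0, 0, 0, -1, 0, 0, 0, 0, 0, 0, -1, 0, 0, 0, 0, 0, 0, -1]' --squeeze 50

```text
time: 5.5
ee_pos: [0.4769, -0.1235, 0.0495]
tcp_rot: [180.0, 0.7, -2.7]
wrist_force: [0.2, 0.6, 0.2]
opening: 0.0853
grasp_force: 0.0
```

Emit:
send_rows --moves '[0, 0, 0, 0, 0, 0, 1, 0, 0, 0, 0, 0, 0, 1, 0, 0, 0, 0, 0, 0, 1, 0, 0, 0, 0, 0, 0, 1, 0, 0, 0, 0, 0, 0, 1, 0, 0, 0, 0, 0, 0, 1, 0, 0, 0, 0, 0, 0, 1, 0, 0, 0, 0, 0, 0, 1]' --squeeze 50

```text
time: 6.5
ee_pos: [0.4764, -0.1234, 0.0486]
tcp_rot: [-180.0, 0.7, -2.7]
wrist_force: [-2.0, 0.1, 5.0]
opening: 0.0189
grasp_force: 48.7
```

Run:
```python
from h import *
o=bot.get_obs(); print(o["time"],o["ee_pos"],o["tcp_rot"],o["wrist_force"],o["opening"],o["grasp_force"])
for cam in ("top","side"):
    c=bot.camera(cam); im=c["color"].astype(int)
    cv2.imwrite(f"pics/{cam}3.png",c["color"][:,:,::-1])
    for n in ("station","target_blue","sight_line"):
        for r in bot.landmark_of(cam,n)[:1]: print(cam,n,round(r["p"],2),atz(c,r["pixel"],0).round(4))
    for r in bot.trace(cam,"sight_line")[:1]:
        m=r["region"]; v,u=np.nonzero(m); P=np.array([atz(c,(a,b),0)[:2] for a,b in zip(u,v)]); print("trace",r["p"],len(P)); 
    # red pixels near station
    g=(im[...,0]>150)&(im[...,1]<90)&(im[...,2]<90)
    v,u=np.nonzero(g); P=np.array([atz(c,(a,b),0)[:2] for a,b in zip(u,v)])
    if len(P):
        d=P-[.552,-.196]; r_=np.hypot(*d.T); k=r_<.23; 
        print(np.c_[np.degrees(np.arctan2(d[k,1],d[k,0])),r_[k]].round(2)[::3].tolist())
```

```text
6.5 [ 0.47641706 -0.1233798   0.04856703] [-179.99718454    0.7151573    -2.65234371] [-2.02105251  0.11644817  4.99206283] 0.018943225075924726 48.73574495315552
top target_blue 0.74 [ 0.6962 -0.1497  0.    ]
trace 0.43 60
side station 0.87 [ 0.5533 -0.1974  0.    ]
side target_blue 0.77 [ 0.6997 -0.1445  0.    ]
side sight_line 0.2 [ 0.5533 -0.2013  0.    ]
trace 0.44 104
[[-3.81, 0.02], [-6.57, 0.02], [-13.23, 0.02], [-13.77, 0.03], [-14.13, 0.03], [-18.99, 0.03], [-18.57, 0.04], [-18.26, 0.04], [-32.39, 0.02], [-21.44, 0.05], [-41.47, 0.02], [-46.6, 0.02], [-48.07, 0.02], [-49.08, 0.03], [-49.82, 0.03], [-50.4, 0.04], [-50.85, 0.04], [-51.22, 0.04], [-51.52, 0.05], [-51.78, 0.05], [-53.03, 0.05], [-53.15, 0.06], [-30.78, 0.14], [-55.17, 0.06], [-31.63, 0.14], [-31.13, 0.15], [-30.67, 0.15], [-55.15, 0.06], [-31.94, 0.15], [-31.46, 0.16], [-31.01, 0.16], [-30.58, 0.17], [-54.27, 0.07], [-31.46, 0.17], [-31.04, 0.17], [-30.64, 0.18], [-55.11, 0.07], [-31.61, 0.17], [-31.2, 0.18], [-30.82, 0.18], [-55.09, 0.08], [-31.36, 0.19], [-30.99, 0.19], [-30.64, 0.2], [-55.83, 0.08], [-31.14, 0.2]]
```

Emit:
send_rows --moves '[-0.14, -0.175, 0, 0, 0, 0, 1, -0.14, -0.175, 0, 0, 0, 0, 1, -0.13, -0.18, 0, 0, 0, 0, 1, -0.13, -0.18, 0, 0, 0, 0, 1, -0.105, -0.19, 0, 0, 0, 0, 1, -0.105, -0.19, 0, 0, 0, 0, 1, -0.085, -0.2, 0, 0, 0, 0, 1, 0, 0, 0, 0, 0, 0, 1]'

```text
time: 8.0
ee_pos: [0.4544, -0.155, 0.0485]
tcp_rot: [-179.9, 0.8, -2.6]
wrist_force: [-7.6, 5.2, 10.9]
opening: 0.0185
grasp_force: 49.2
```

```bash
cat > m.py <<'E'
from h import *
import sys
o=bot.get_obs(); print(o["time"],o["ee_pos"],o["tcp_rot"],o["wrist_force"],o["opening"],o["grasp_force"])
for cam in ("top","side"):
    c=bot.camera(cam); im=c["color"].astype(int)
    cv2.imwrite(f"pics/{cam}{sys.argv[1]}.png",c["color"][:,:,::-1])
    B=None
    for n in ("station","target_blue"):
        for r in bot.landmark_of(cam,n)[:1]:
            B=atz(c,r["pixel"],0)[:2]; print(cam,n,round(r["p"],2),np.round(r["pixel"],1),B.round(4))
    R,t,K=map(np.array,(c["R"],c["t"],c["camera_matrix"]))
    g=(im[...,0]>130)&(im[...,1]<90)&(im[...,2]<90)
    v,u=np.nonzero(g)
    P=np.array([atz(c,(a,b),0)[:2] for a,b in zip(u,v)]).reshape(-1,2); d=P-[.552,-.197]
    r_=np.hypot(*d.T); th=np.degrees(np.arctan2(d[:,1],d[:,0])); k=(r_<.215)&(r_>.04)&(th>-40)&(th<45)
    if k.sum()>5:
        vx,vy,x,y=cv2.fitLine(P[k].astype(np.float32),cv2.DIST_HUBER,0,.001,.001).ravel()
        if vx<0: vx,vy=-vx,-vy
        print(cam,"line n",k.sum(),"ang",np.degrees(np.arctan2(vy,vx)),"at",x,y,"r",r_[k].min(),r_[k].max())
        for b in (B,np.array([.552,-.197])): print("  left offset of blue / centre",vx*(b[1]-y)-vy*(b[0]-x))
    # crop magnified
    cu=cv2.projectPoints(np.array([[.63,-.17,.02]]),cv2.Rodrigues(R)[0],t,K,np.array(c["D"],float))[0].ravel().astype(int)
    s=60; x0,y0=cu-s; cr=c["color"][max(y0,0):cu[1]+s,max(x0,0):cu[0]+s,::-1]
    cv2.imwrite(f"pics/{cam}{sys.argv[1]}c.png",cv2.resize(cr,None,fx=4,fy=4,interpolation=cv2.INTER_CUBIC))
    print("crop origin",x0,y0)
E
python3 m.py 4; python3 -c "
import cv2;a=cv2.imread('pics/top4c.png');b=cv2.imread('pics/side4c.png')
cv2.imwrite('pics/both4.png',cv2.resize(cv2.hconcat([a,b]),(800,400)))"
```

```text
8.0 [ 0.45439343 -0.15496176  0.04849402] [-179.89307211    0.83680292   -2.64923763] [-7.61851655  5.19198344 10.91641217] 0.018508551636480575 49.203994274139404
top station 0.76 [327.4 203.8] [ 0.5502 -0.1936]
top target_blue 0.52 [306.8 139.3] [ 0.7006 -0.1454]
top line n 89 ang 11.617967 at 0.6531386 -0.17645168 r 0.04010158688568463 0.18163888821058635
  left offset of blue / centre 0.020820120576966993
  left offset of blue / centre 0.00024047748175371267
crop origin 258 108
side station 0.74 [272.5 264.9] [ 0.5586 -0.1994]
side target_blue 0.69 [332.8 231.8] [ 0.7004 -0.1379]
side line n 78 ang 8.164815 at 0.6743625 -0.17120026 r 0.04139353433834116 0.20351456361232437
  left offset of blue / centre 0.029286245570082137
  left offset of blue / centre -0.008160171030534995
crop origin 245 179
```

View pics/both4.png

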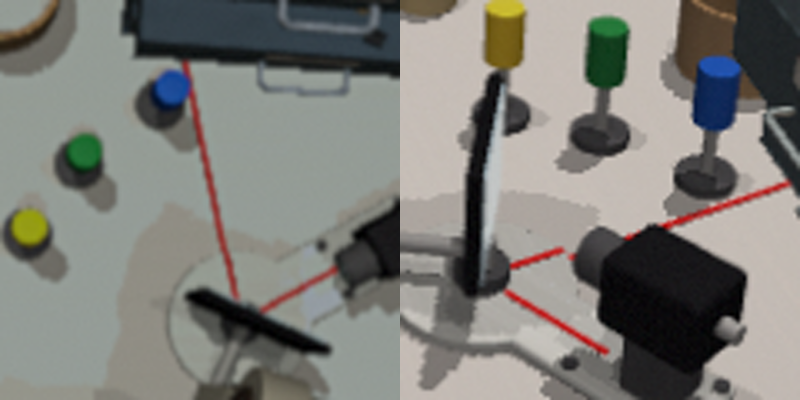

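The top view shows the line ending at about (190,62), roughly 7.6° short of the blue foot at (161,105). That needs about 3.75° more mirror turn, or 7 mm at the post.

Emit:
send_rows --moves '[-0.05, -0.13, 0, 0, 0, 0, 1, -0.05, -0.13, 0, 0, 0, 0, 1, 0, 0, 0, 0, 0, 0, 1, 0, 0, 0, 0, 0, 0, 1]'

```text
time: 8.8
ee_pos: [0.4518, -0.1612, 0.0485]
tcp_rot: [-179.9, 0.9, -2.6]
wrist_force: [-7.2, 6.0, 10.9]
opening: 0.0186
grasp_force: 49.3
```

```bash
python3 m.py 5
```

```text
8.8 [ 0.45179626 -0.16123367  0.0484855 ] [-179.89296837    0.85925167   -2.63311588] [-7.19955146  5.95829849 10.94991623] 0.01863498755747618 49.270620346069336
top station 0.68 [326.  204.9] [ 0.5476 -0.1903]
top target_blue 0.63 [308.2 141.2] [ 0.6962 -0.1487]
top line n 68 ang 19.34131 at 0.64510083 -0.16476975 r 0.04109813530343124 0.1906249057330341
  left offset of blue / centre -0.001767660960102625
  left offset of blue / centre 0.00042326226143403825
crop origin 258 108
side station 0.79 [272.1 264.3] [ 0.5585 -0.1977]
side target_blue 0.63 [334.  235.1] [ 0.6982 -0.1484]
side line n 75 ang 18.10374 at 0.6469561 -0.16510734 r 0.040518430090824516 0.20429834208061473
  left offset of blue / centre 9.051791218156469e-06
  left offset of blue / centre -0.0008073202609714877
crop origin 245 179
```

```bash
python3 -c "
import cv2;a=cv2.imread('pics/top5c.png');b=cv2.imread('pics/side5c.png')
cv2.imwrite('pics/both5.png',cv2.resize(cv2.hconcat([a,b]),(800,400)))"
```

```text
(no output)
```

View pics/both5.png

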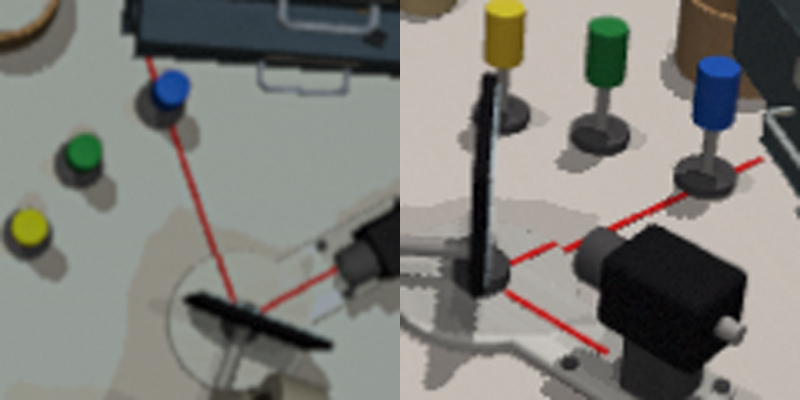

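The line now runs through blue's foot in both views. I'll measure the foot more precisely to check the centring.

Run:
```python
from h import *
from scipy.optimize import least_squares
for cam in ("top","side"):
    L=[]
    for i in range(5):
        c=bot.camera(cam)
        L+=[atz(c,r["pixel"],0)[:2] for r in bot.landmark_of(cam,"target_blue")[:1] if r["p"]>.3]
    print(cam,"landmark median",np.median(L,0),"n",len(L))
    im=c["color"].astype(int); R,t,K=map(np.array,(c["R"],c["t"],c["camera_matrix"]))
    pr=lambda X:cv2.projectPoints(np.array(X,float),cv2.Rodrigues(R)[0],t,K,np.array(c["D"],float))[0].reshape(-1,2)
    # render silhouette model (foot+drum) against masks
    blue=(im[...,2]>im[...,0]+50)&(im[...,2]>90); 
    dark=(im.max(2)<85)
    a=np.linspace(0,2*np.pi,40)
    def hull(x,y,r,z0,z1):
        P=[(x+r*np.cos(k),y+r*np.sin(k),z) for k in a for z in(z0,z1)]
        m=np.zeros((384*4,512*4),np.uint8); h=cv2.convexHull(pr(P).astype(np.float32))
        cv2.fillConvexPoly(m,((h+.5)*4).astype(np.int32),1); return cv2.resize(m.astype(np.float32),(512,384),interpolation=cv2.INTER_AREA)
    best=[]
    for name,mask,r,z0,z1 in(("drum",blue,.012,.042,.078),("foot",dark,.018,0,.008)):
        s=[]
        roi=hull(.699,-.147,.028,z0,z1)>0
        for x in np.arange(.688,.711,.001):
            for y in np.arange(-.158,-.134,.001):
                s.append((np.abs(hull(x,y,r,z0,z1)-mask)[roi].sum(),x,y))
        s.sort(); print(cam,name,np.round(s[0],4),"top5 mean",np.mean(s[:5],0).round(4), mask[roi].sum())
```

```text
top landmark median [ 0.69942755 -0.1449671 ] n 5
top drum [49.0625  0.701  -0.143 ] top5 mean [49.4     0.7018 -0.1426] 83
top foot [76.4375  0.701  -0.143 ] top5 mean [77.2125  0.7002 -0.1422] 125
side landmark median [ 0.70185828 -0.13794533] n 5
side drum [ 2.15e+02  7.09e-01 -1.35e-01] top5 mean [ 2.170375e+02  7.096000e-01 -1.352000e-01] 74
side foot [38.375  0.704 -0.143] top5 mean [40.125   0.7044 -0.1428] 206
```

Run:
```python
from h import *
out=[]
for cam in ("top","side"):
    c=bot.camera(cam); R,t,K=map(np.array,(c["R"],c["t"],c["camera_matrix"]))
    pr=lambda X:cv2.projectPoints(np.array(X,float),cv2.Rodrigues(R)[0],t,K,np.array(c["D"],float))[0].reshape(-1,2)
    cu=pr([[.701,-.144,.03]])[0].round().astype(int); s=25; f=8
    x0,y0=cu-s; cr=cv2.resize(c["color"][y0:y0+2*s,x0:x0+2*s,::-1],None,fx=f,fy=f,interpolation=cv2.INTER_NEAREST)
    a=np.linspace(0,2*np.pi,60)
    for z,r in((0,.018),(.008,.018),(.042,.012),(.078,.012)):
        P=pr([(.702+r*np.cos(k),-.143+r*np.sin(k),z) for k in a])
        cv2.polylines(cr,[((P-[x0,y0]+.5)*f).astype(np.int32)],True,(0,255,255),1)
    C=np.array([.552,-.197]); d=np.array([.702,-.143])-C; d/=np.hypot(*d)
    P=pr([(*(C+d*l),0) for l in(.06,.205)]); cv2.polylines(cr,[((P-[x0,y0]+.5)*f).astype(np.int32)],False,(0,255,0),1)
    out.append(cr)
cv2.imwrite("pics/ov.png",cv2.hconcat(out))
```

```text
(no output)
```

View pics/ov.png

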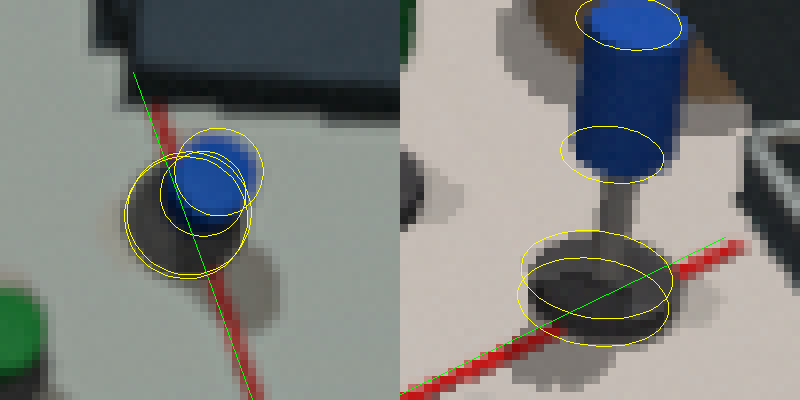

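The overlay shows the red line slightly right of the foot centre: about 1.5 mm in the top view and 3.5 mm in the side view. A small further turn, about 0.8 mm at the post, should fix it.

Emit:
send_rows --moves '[-0.012, -0.032, 0, 0, 0, 0, 1, 0, 0, 0, 0, 0, 0, 1, 0, 0, 0, 0, 0, 0, 1, 0, 0, 0, 0, 0, 0, 1]'

```text
time: 10.7
ee_pos: [0.4515, -0.162, 0.0485]
tcp_rot: [-179.9, 0.9, -2.6]
wrist_force: [-8.4, 6.3, 10.3]
opening: 0.0192
grasp_force: 49.3
```

```bash
python3 m.py 6
python3 - <<'E'
import cv2
from h import *
out=[]
for cam in ("top","side"):
    c=bot.camera(cam); R,t,K=map(np.array,(c["R"],c["t"],c["camera_matrix"]))
    p=cv2.projectPoints(np.array([[.701,-.144,.02]]),cv2.Rodrigues(R)[0],t,K,np.array(c["D"],float))[0].ravel().round().astype(int)
    x,y=p-25; out.append(cv2.resize(c["color"][y:y+50,x:x+50,::-1],None,fx=8,fy=8,interpolation=cv2.INTER_NEAREST))
cv2.imwrite("pics/ov2.png",cv2.hconcat(out))
E
```

```text
10.7 [ 0.45151761 -0.1619894   0.04847491] [-179.89313969    0.85869804   -2.62999299] [-8.41285515  6.26765306 10.25867156] 0.01917039253552903 49.27040219306946
top station 0.76 [327.9 205.4] [ 0.5465 -0.1947]
top target_blue 0.61 [308.3 140.5] [ 0.6978 -0.1489]
top line n 72 ang 20.019548 at 0.6636966 -0.1561906 r 0.04109813530343124 0.19139222076086945
  left offset of blue / centre -0.0048795668864650985
  left offset of blue / centre -0.00010523099257033625
crop origin 258 108
side station 0.73 [270.9 264.5] [ 0.5563 -0.1977]
side target_blue 0.88 [336.4 232.4] [ 0.7063 -0.1416]
side line n 75 ang 18.76284 at 0.66173816 -0.15809156 r 0.040518430090824516 0.20266788126359941
  left offset of blue / centre 0.0012832193010108121
  left offset of blue / centre -0.001543308301115029
crop origin 245 179
```

View pics/ov2.png

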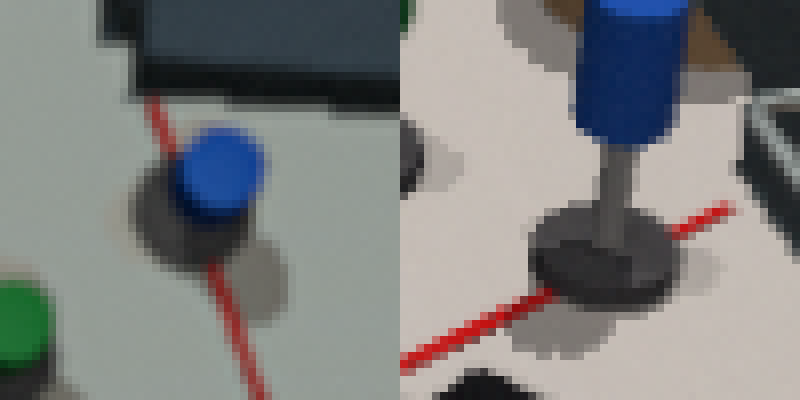

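The line now passes through the foot centre in both views: (191,207) in the top view and (604,267) in the side view. I'll hand it in with the post still held.

```bash
python3 -c "
from workcell import bot
print(bot.job_done())"
```

```text
the job is handed in; nothing more can be done
None
```

The mirror is turned so the line of sight falls on the blue target, centred to about 1 mm in both camera views, and the gripper still holds the post at about 49 N. The job was handed in at about 11 s and returned no verdict. I saw nothing disturbed in the pictures, but I did not measure the brass weight and red plug again.

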